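Refit a cooker knob on its D-shaped tap stem and keep it pressed in

TASK

One control knob of the two-burner tabletop gas hob was pulled off for washing and stands loose on the table: pick it up, turn it so that the flat in its bore meets the flat of the bare tap stem, and push it fully home on the stem. Then press the knob down against the tap's spring to its stop, as one does while a burner's flame safety catches, and keep it pressed: the program finishes with the gripper still holding the knob pressed down. Leave the timer, the spoon and the salt shaker where they are.

Things in the scene. Friction and masses are not known exactly. Their poses are not given: they have to be found in the camera images.
- knob: Loose black cooker knob, 60 g, standing upright, bore down. Skirt 56 mm across, 12 mm high; on it a grip bar 18 mm thick, 12 to 36 mm above the underside, sides parallel from 19 mm behind to 19 mm before the axis, round heel at -28 mm, pointed nose with white line at +30 mm. Origin: on the axis at the underside; x: along the bar to the nose, z: up.
- knob_bore (a point): Roof of the knob's blind bore, on its axis 18 mm above the underside; same axes as the knob. The bore is 13.8 mm across, open below, with one flat 2.3 mm from the axis on the nose side. It fits only with the nose pointing where the stem's flat faces (within about 0.15 rad), else the knob stops on the stem's end. Fully home, this point meets stem_tip.
- stem_tip (a point): Centre of the upper end of the bare upright brass tap stem, 27 mm above the hob's top sheet, 112 mm above the table when not pressed. The stem is 12 mm across with one flat 1.5 mm from its axis (half-moon); end bevelled 2 mm. x: level, the way the flat faces; z: up. It is the left or the right of the two controls; the other has its knob on, fixed.
- stem (a joint): How far the stem is pressed down against its spring, m: 0 released, 0.006 at the stop. The spring gives 4 N at the start of travel, 10 N at the stop. At the stop the fitted knob's underside is still 3 mm clear of the hob's top sheet.
- tap (a joint): Angle to which the tap was left turned, rad, already contained in the pose of stem_tip. It turns only stiffly (0.25 N m).
- hob: Stainless two-burner tabletop gas hob, 466 mm wide (y), 326 mm deep (x), fixed. Origin: centre of its underside on the table; -x: its front with the control strip. Top sheet at 85 mm; the two controls stand 122 mm in front of the origin, 115 mm to either side; the pan supports rise to 124 mm above the table and begin 65 mm behind the controls.
- kitchen_timer: Round wind-up timer with a ribbed top, 66 mm across, 57 mm high, loose; origin at the centre of its underside. Bystander.
- spoon_1: Teaspoon, 132 mm long, 9 mm high, lying loose near the knob; origin under its middle. Bystander.
- salt_shaker: Glass salt shaker, 44 mm across, 90 mm high, loose; origin at the centre of its underside. Bystander.
Things that resemble listed ones, but are neither listed nor needed, are in the scene too. Leave any orange look-alike of the knob alone.

How it is judged:
By the outcome, as a careful person would: the job done as asked, in the order asked, and still so for the second after the job is handed in, while the arm keeps its last pose, push and grip.
It also fails if it takes over 51 s, if anything falls off the work surface, if the arm or the gripper's body presses on something with over 40 N, if the wrist force passes 120 N, or if a joint passes its speed limit or range.

ROBOT

A 6-joint arm with a two-finger parallel gripper is mounted at the origin on a cart in front of the work surface, level with it; the furniture and walls round the work are solid. World frame = base frame: x ahead of the robot, y to its left, z up, the work surface at z = 0. Lengths are in mm, angles in rad, forces in N, time in s.
With the tool pointing down it reaches from about 250 to 850 mm from the base axis. Payload 12.5 kg.
Tool frame: the origin (TCP) lies on the mounting face of the last link; the fingertips stand 186 mm ahead of it and the grasp point (between the pads) lies 167 mm ahead of it; z points along the fingers, y is the line along which they close (so a half turn about z gives the same grasp; the last joint's range is limited). The gripper opens to 93 mm and grips with 3 to 60 N. Pads are 15 mm wide; open, the fingers measure 128 mm over their backs; the gripper's body (75 mm by 188 mm) begins 65 mm behind the grasp point.
Start: joints at [1.256, 0.351, 1.652, -0, 1.139, -0.085], TCP at [125.25, 535.536, 404.733] pointing down, gripper open.
Joint ranges: [-2.75, 2.75], [-0.79, 2.1], [0.01, 2.65], [-1.57, 4.71], [0.07, 3.14], [-2.87, 2.87]. Speed limits (rad/s): [2.22, 2.22, 2.79, 3.14, 3.14, 3.14].

INTERFACE

Orientations are given as a rotation vector (axis times angle).
In Python, from station import readout, vision, workorder gives the robot as it stands. The module is installed in compiled form; this text tells all that it offers.
- The arm moves only by the tool apply_moves, never from a script. Its argument "moves" is a list of rows, each an object with "delta_rot": the turn, a rotation vector about the tool's x, y, z in units of 2 pi rad (1.0 is 2 pi rad), a list of three; "xyz": the shift along the tool's x, y, z in units of 0.2 m (1.0 is 0.2 m), a list of three; "hand": the opening, from 0 (shut) to 1 (fully open). In form: [{"delta_rot": [rx, ry, rz], "xyz": [x, y, z], "hand": hand}, ...]. A call has 1 to 12 rows; each row is the pose to reach, as a shift and turn from the pose commanded when the call began, along the tool's axes at that moment, turning the shorter way round; what a row does not reach only later rows make up. A row lasts 1/12 s, in which the tool goes at most 41.7 mm and 7.16 degrees, less where a joint would pass 70% of its speed; a pose out of reach is approached as far as the arm can. A call with a number of a shift or a turn outside -1 to 1 is refused whole. A call with a gripper value outside its range is refused whole. The fingers move at their own pace and stop on an object; "force" is the grip in N (left out, the last holds). Time passes only in rows, so rows that repeat a pose let the fingers close. It gives the time, the measured TCP pose, the force, the opening and the grip force at its end, in the units of the state.
- readout.read_state(): the state, without advancing time (a new reading comes with each control period).
- vision.camera(name): name is "scene" or "top" or "wrist"; returns (picture, depth): 480x640x3 uint8, blue, green, red; 480x640 float32, mm along the optical axis (not along the pixel's ray), 0 where there is no reading.
- vision.camera_info(name): a dict with "mtx" (3x3 intrinsics, pixels), "view" (4x4, takes a point from world to camera coordinates). Camera axes: x right, y up, looking along -z (the intrinsics and any distortion apply to the point x, -y, -z); pixel columns grow to the right and rows downward; lengths in mm; the calibration is good to about 2 mm. A picture is of the moment at which its call begins: read the wrist's pose just before it. camera_info takes no time and is no camera call; for the wrist camera it gives the pose at the moment of the call.
- workorder.job_done(): hands the job in; it is judged then, once.
The state is a dict: "t": time; "joint_pos": joint angles; "joint_vel": joint speeds; "tau": joint torques, N m; "position": TCP position; "tcp_rot": TCP orientation; "force": force on the tool from outside, world axes, zero at the start; "ft_torque": the same for the moment, N m; "gripper_width": finger opening in mm; "finger_force": force on a finger pad.
Only numpy, scipy, OpenCV 4.12 (cv2) and the standard library are available. Lean on these libraries where they do the work, as an engineer would, in place of code of your own. Each camera call takes 0.05 s, during which the arm holds its last target. There are 200 camera calls.

## Working session

There is one attempt and no reset: what is moved stays moved. The work goes in short steps, Python scripts to look and compute and a tool call to move; the robot and the scene stay as the last step left them, time stands still between calls to the robot, and variables do not carry over. Pictures are saved under pics/ and viewed, at most 10 in all, crops included, and the job is handed in when it is done.

Besides the shell and the picture viewer there is one more tool, called after ">>>" in YAML: its name, and indented under it one key for each argument. apply_moves: Moves the arm, as the interface text tells. Its arguments: {"type":"object","properties":{"moves":{"type":"array","items":{"type":"object","properties":{"delta_rot":{"type":"array","items":{"type":"number","minimum":-1,"maximum":1}},"xyz":{"type":"array","items":{"type":"number","minimum":-1,"maximum":1}},"hand":{"type":"number"}}}},"force":{"type":"number"}},"required":["moves"]}

```bash
mkdir -p pics; cat > h.py <<'E'
import numpy as np, cv2
from scipy.spatial.transform import Rotation as R
from station import readout, vision, workorder
def snap(n):
    i=vision.camera_info(n); p,d=vision.camera(n); return p,d,i
def pts(d,i,u,v):
    u=np.asarray(u);v=np.asarray(v);z=d[v,u].astype(float);K=np.array(i['mtx'])
    c=np.stack([(u-K[0,2])*z/K[0,0],-(v-K[1,2])*z/K[1,1],-z,np.ones_like(z)],-1)
    return (c@np.linalg.inv(np.array(i['view'])).T)[...,:3]
def ray(i,u,v,h):
    K=np.array(i['mtx']);M=np.linalg.inv(np.array(i['view']))
    r=M[:3,:3]@np.array([(u-K[0,2])/K[0,0],-(v-K[1,2])/K[1,1],-1]);o=M[:3,3]
    return o+r*(h-o[2])/r[2]
E
python3 - <<'E'
from h import *
for n in("scene","top","wrist"):
    p,d,i=snap(n); cv2.imwrite(f'pics/{n}0.png',p); np.savez(f'{n}0.npz',p=p,d=d,mtx=i['mtx'],view=i['view']); print(n,{k:v for k,v in i.items()})
print(readout.read_state())
E
```

```text
scene {'mtx': array([[588.73116154,   0.        , 308.99606417],
       [  0.        , 588.73116154, 239.7621439 ],
       [  0.        ,   0.        ,   1.        ]]), 'view': array([[ 4.85254594e-01, -8.74226946e-01,  1.59757685e-02,
        -3.78610619e+02],
       [ 4.84505010e-01,  2.84052584e-01,  8.27386866e-01,
        -3.12813529e+02],
       [-7.27861851e-01, -3.93752938e-01,  5.61405156e-01,
        -8.35591300e+02],
       [ 0.00000000e+00,  0.00000000e+00,  0.00000000e+00,
         1.00000000e+00]])}
top {'mtx': array([[541.20313391,   0.        , 318.10898902],
       [  0.        , 541.20313391, 240.47615587],
       [  0.        ,   0.        ,   1.        ]]), 'view': array([[-1.27696058e-02, -9.99918377e-01, -4.21283473e-04,
        -1.03417183e+02],
       [ 9.99538266e-01, -1.27763667e-02,  2.75684470e-02,
        -5.29953025e+02],
       [-2.75715792e-02, -6.90507500e-05,  9.99619829e-01,
        -1.25335958e+03],
       [ 0.00000000e+00,  0.00000000e+00,  0.00000000e+00,
         1.00000000e+00]])}
wrist {'mtx': array([[351.96856854,   0.        , 325.40784062],
[... 438 characters left out ...]
00000000e+00]])}
{'t': 0.15, 'joint_pos': array([ 1.25641032e+00,  3.51099560e-01,  1.65224735e+00,  7.34755457e-06,
        1.13910706e+00, -8.46369317e-02]), 'joint_vel': array([ 0.00177923, -0.00279938, -0.00301396, -0.00230753, -0.00081389,
        0.00079236]), 'tau': array([ 4.32514935e-04, -4.97465873e+01, -2.85342246e+01,  6.99043879e-02,
        2.46576645e-02, -3.78406298e-05]), 'position': array([125.21824832, 535.45923129, 404.34340602]), 'tcp_rot': array([-3.60080250e-01, -3.12071005e+00,  1.32395953e-03]), 'force': array([-0.40562704,  0.40309371,  0.02009253]), 'ft_torque': array([-0.05434161,  0.00309969, -0.03951269]), 'finger_force': 0.0, 'gripper_width': 93.03163258255749}
```

View pics/top0.png

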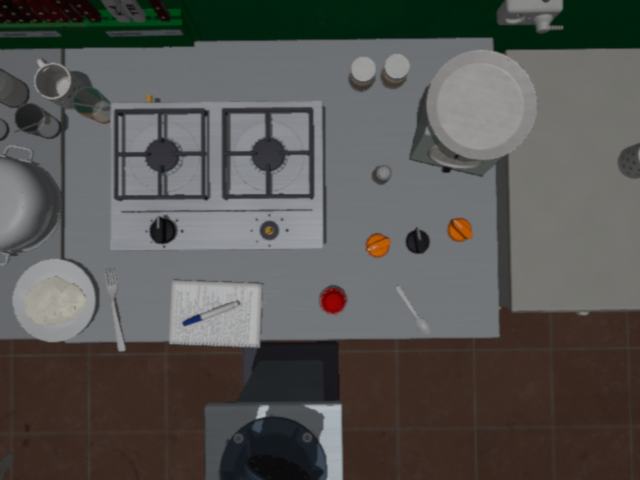

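View pics/scene0.png

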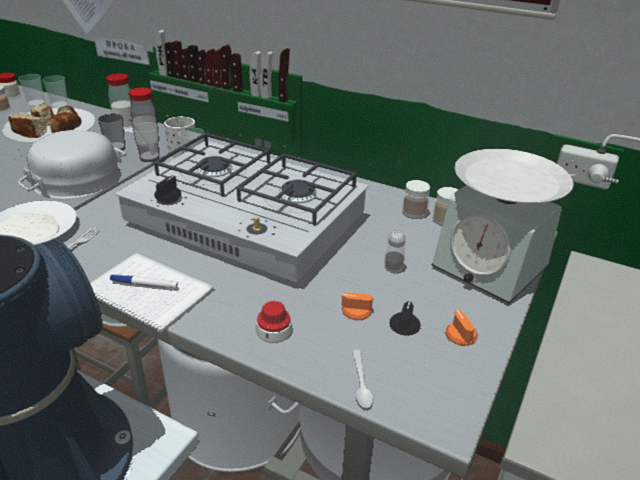

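The top view shows three knob-like loose things. The black one is at (418,241), and there are orange ones at (378,245) and (460,230). The black one matches the text, and the orange ones are the look-alikes. The bare brass stem is the right control at (269,230); the left one (162,230) has its knob on. I'll confirm both in one enlarged crop.

```bash
python3 - <<'E'
from h import *
T=np.load('top0.npz');S=np.load('scene0.npz')
c=lambda p,u,v,r:cv2.resize(p[v-r:v+r,u-r:u+r],(390,290) if 0 else (380,380),interpolation=cv2.INTER_CUBIC)
cv2.imwrite('pics/crop0.png',np.hstack([c(T['p'],418,241,24),c(T['p'],269,230,24)]))
for n,D,bb in(('top',T,[(400,225,436,257)]),('scene',S,[(385,295,425,340)])):
    x0,y0,x1,y1=bb[0]; m=(D['p'][y0:y1,x0:x1].max(2)<70); v,u=np.nonzero(m); P=pts(D['d'],D,u+x0,v+y0)
    print(n,u.mean()+x0,v.mean()+y0,P.mean(0),P.min(0),P.max(0))
print('stem top depth',pts(T['d'],T,[269,269,268],[230,229,230]),ray(T,269,230,112), ray(T,418,241,20))
print('stem scene',ray(S,257,219,112),pts(S['d'],S,[257],[219]))
E
```

```text
top 417.16397228637413 241.55196304849883 [ 522.83644675 -338.3321518    20.64174568] [ 496.41242994 -367.82076183   -2.32005037] [ 555.22305396 -314.79493758   43.13403072]
scene 404.9477977161501 321.62969004893966 [ 511.05386121 -346.65244285   19.72873708] [-272.91276616 -571.15264344   -2.22432942] [ 547.07286538 -317.53028271  733.97166473]
stem top depth [[549.71370369  -5.01174092 106.2267521 ]
 [551.48742303  -5.71548947 113.74892644]
 [549.37334595  -3.57073601 113.86624574]] [549.43586996  -5.53503403 112.        ] [ 524.08611268 -340.45367654   20.        ]
stem scene [545.39704539 -10.55384266 112.        ] [[550.21001302  -7.25662705 108.34181401]]
```

View pics/crop0.png

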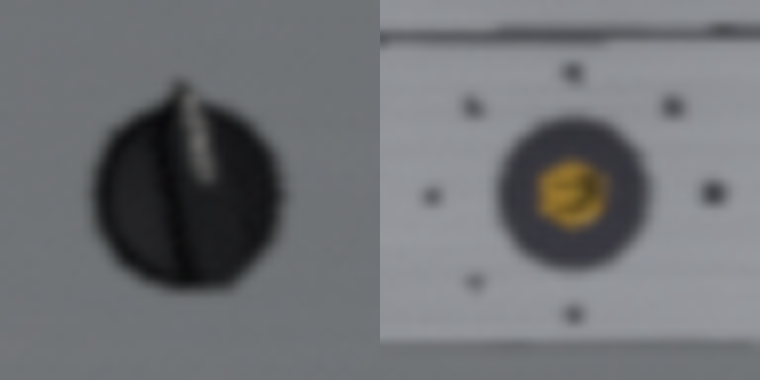

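```bash
cat >> h.py <<'E'
def plan(p,yaw=None,s=None):
    "units from current measured pose to TCP p with tool x at yaw, tool down"
    s=s or readout.read_state(); A=R.from_rotvec(s['tcp_rot'])
    x=np.array(p)-s['position']; u=A.inv().apply(x)/200
    yw=np.arctan2(*A.as_matrix()[[1,0],0]); yaw=yw if yaw is None else yaw
    B=R.from_matrix(np.array([[np.cos(yaw),np.sin(yaw),0],[np.sin(yaw),-np.cos(yaw),0],[0,0,-1]]))
    rv=(A.inv()*B).as_rotvec()/(2*np.pi)
    print('xyz',u.round(4),'rot',rv.round(4),'yaw now',yw.round(4),'rows>=',max(np.linalg.norm(x)/41.7,np.linalg.norm(rv)*360/7.16).round(1))
E
python3 - <<'E'
from h import *
W=np.load('wrist0.npz');s=readout.read_state();A=R.from_rotvec(s['tcp_rot'])
M=np.linalg.inv(W['view']);print('cam in tool',A.inv().apply(M[:3,3]-s['position']),'look',A.inv().apply(-M[:3,2]))
plan([500,-5,400],np.pi)
E
```

```text
cam in tool [71.15128002  0.98221191 19.2584219 ] look [-0.25475894  0.00124637  0.96700379]
xyz [-2.4401 -2.2045  0.0234] rot [-0.0001 -0.     -0.0366] yaw now 2.9118 rows>= 15.8
```

>>> apply_moves:
  moves:
    - {"xyz": [-0.9,-0.715,0],"delta_rot": [0,0,0],"hand": 1}
    - {"xyz": [-0.9,-0.715,0],"delta_rot": [0,0,0],"hand": 1}
    - {"xyz": [-0.9,-0.715,0],"delta_rot": [0,0,0],"hand": 1}
    - {"xyz": [-0.9,-0.715,0],"delta_rot": [0,0,0],"hand": 1}
    - {"xyz": [-0.9,-0.715,0],"delta_rot": [0,0,0],"hand": 1}
    - {"xyz": [-0.9,-0.715,0],"delta_rot": [0,0,0],"hand": 1}

```text
t: 0.65
position: [269.4, 352.6, 404.7]
tcp_rot: [0.362, 3.12, -0.001]
force: [-0.7, 0.2, 0.3]
gripper_width: 92.9
finger_force: 0.0
```

>>> apply_moves:
  moves:
    - {"xyz": [-0.9,-0.715,0],"delta_rot": [0,0,0],"hand": 1}
    - {"xyz": [-0.9,-0.715,0],"delta_rot": [0,0,0],"hand": 1}
    - {"xyz": [-0.9,-0.715,0],"delta_rot": [0,0,0],"hand": 1}
    - {"xyz": [-0.9,-0.715,0],"delta_rot": [0,0,0],"hand": 1}
    - {"xyz": [-0.9,-0.715,0],"delta_rot": [0,0,0],"hand": 1}
    - {"xyz": [-0.9,-0.715,0],"delta_rot": [0,0,0],"hand": 1}

```text
t: 1.15
position: [412.4, 172.1, 404.8]
tcp_rot: [0.363, 3.12, -0.001]
force: [-0.4, 0.3, -0.7]
gripper_width: 93.2
finger_force: 0.0
```

>>> apply_moves:
  moves:
    - {"xyz": [-0.9,-0.715,0],"delta_rot": [0,0,-0.0366],"hand": 1}
    - {"xyz": [-0.9,-0.715,0],"delta_rot": [0,0,-0.0366],"hand": 1}
    - {"xyz": [-0.9,-0.715,0],"delta_rot": [0,0,-0.0366],"hand": 1}
    - {"xyz": [-0.9,-0.715,0],"delta_rot": [0,0,-0.0366],"hand": 1}
    - {"xyz": [-0.9,-0.715,0],"delta_rot": [0,0,-0.0366],"hand": 1}
    - {"xyz": [-0.9,-0.715,0],"delta_rot": [0,0,-0.0366],"hand": 1}
    - {"xyz": [-0.9,-0.715,0],"delta_rot": [0,0,-0.0366],"hand": 1}

```text
t: 1.73
position: [555.6, -9.1, 404.2]
tcp_rot: [0.005, 3.141, -0.001]
force: [1.1, 0.8, -0.1]
gripper_width: 92.9
finger_force: 0.0
```

```bash
cat > a.py <<'E'
from h import *
s=readout.read_state(); print(s['t'],s['position'],s['joint_pos'],s['force'])
p,d,i=snap('wrist'); np.savez('wst.npz',p=p,d=d,**i)
u,v=map(int,(np.array(i['mtx'])@(np.diag([1,-1,-1])@(i['view']@[550,-6,112,1])[:3]))[:2]/-(i['view']@[550,-6,112,1])[2]);print(u,v)
cv2.imwrite('pics/wst.png',np.hstack([cv2.resize(p,(400,300)),cv2.resize(p[v-30:v+30,u-40:u+40],(400,300),interpolation=cv2.INTER_CUBIC)]))
E
python3 a.py
```

```text
1.7333 [555.62958303  -9.07275254 404.22917737] [-9.99737962e-02  3.61455195e-01  1.63757072e+00 -8.60130145e-04
  1.14182942e+00 -1.66711763e+00] [ 1.07256846  0.76857139 -0.09847502]
327 229
```

View pics/wst.png

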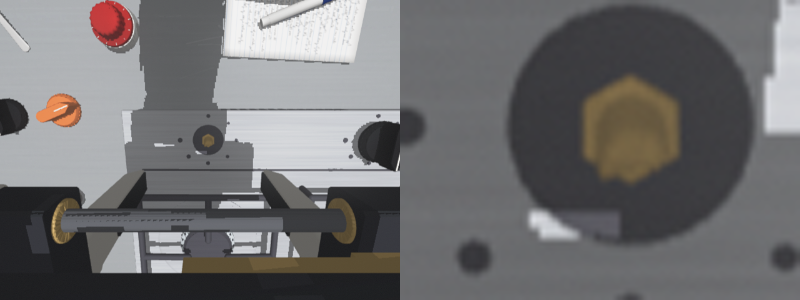

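The wrist picture (left half, 400x300) shows the bare stem at (207,140) standing in a hex nut. The flat's direction isn't clear there, so I'm going closer.

>>> apply_moves:
  moves:
    - {"xyz": [-0.02,0.015,0.46],"hand": 1}
    - {"xyz": [-0.02,0.015,0.46],"hand": 1}
    - {"xyz": [-0.02,0.015,0.46],"hand": 1}
    - {"xyz": [-0.02,0.015,0.46],"hand": 1}

```text
validation failed for argument at $.mo...
```

```bash
cat > b.py <<'E'
from h import *
s=readout.read_state(); print(s['t'],s['position'],s['joint_pos'])
F=[];D=[]
for k in range(4):
    p,d,i=snap('wrist'); F.append(p.astype(float));D.append(d)
p=np.mean(F,0);d=np.median(D,0); np.savez('wst2.npz',p=p,d=d,**i)
q=i['view']@[550,-6,112,1]; K=i['mtx'];u=int(K[0,2]-K[0,0]*q[0]/q[2]);v=int(K[1,2]+K[1,1]*q[1]/q[2]);print(u,v)
c=p[v-18:v+18,u-18:u+18]; c=(c-c.min())/(c.max()-c.min())*255
h=d[v-18:v+18,u-18:u+18]; 
vv,uu=np.mgrid[v-18:v+18,u-18:u+18];P=pts(d,i,uu,vv);z=np.clip((P[...,2]-80)/40,0,1)*255
r=lambda a:cv2.resize(a.astype(np.uint8),(396,396),interpolation=cv2.INTER_NEAREST)
cv2.imwrite('pics/wst2.png',np.hstack([r(c),cv2.cvtColor(r(z),cv2.COLOR_GRAY2BGR)]))
T=P[P[...,2]>107]; print(len(T),T.mean(0),T.min(0),T.max(0)); np.set_printoptions(linewidth=220)
print((P[4:32,4:32,2]).round().astype(int))
E
python3 b.py
```

```text
1.7833 [554.31510118  -7.2033728  404.03959228] [-9.69545354e-02  3.59445735e-01  1.64098338e+00 -1.24319145e-04
  1.14182455e+00 -1.66478678e+00]
321 233
123 [547.95805702  -1.06696227 111.80765257] [543.6681608   -6.49555724 107.48168355] [553.27200007   4.78115019 114.06440769]
[[ 88  87  88  87  88  87  88  88  87  88  87  88  87  87  87  87  87  89  89  89  90  89  89  90  89  89  88  88]
 [ 87  87  88  87  87  87  87  88  87  87  88  87  87  88  87  89  88  89  89  90  89  89  89  89  89  89  88  88]
 [ 87  87  87  88  88  87  88  87  88  87  87  87  88  89  89  89  89  89  90  90  90  91  90  90  90  90  89  89]
 [ 87  87  87  87  88  88  87  87  88  87  87  88  88  89  89  90  90  90  92  94  94  95  95  94  97  91  90  89]
 [ 87  87  88  87  87  87  87  88  88  88  87  88  89  88  88  89  90  93  95  98  98  99  98  98  97  94  91  89]
 [ 87  88  87  88  88  87  88  87  87  88  88  88  89  89  89  90  93  97  99 101 101 104 103 101 100  98  95  92]
 [ 87  87  88  88  87  87  87  88  87  87  88  87  88  89  89  92  96 101 103 105 106 106 110 105 103 103 100  93]
 [ 87  87  88
[... 1702 characters left out ...]
  86  87]
 [ 86  85  86  86  87  88  88  87  87  87  87  86  87  88  87  88  87  87  87  87  87  87  87  88  87  87  87  87]
 [ 86  86  86  86  86  87  87  87  88  86  87  87  87  88  87  87  88  87  88  88  88  87  87  88  88  87  87  87]
 [ 86  86  86  86  87  86  86  88  87  87  88  87  87  87  88  87  87  88  87  88  88  88  87  87  87  88  87  87]
 [ 86  86  86  86  87  86  88  87  87  87  87  88  87  87  88  87  87  87  87  88  88  87  87  87  87  88  87  88]
 [ 86  86  86  86  86  86  86  87  87  87  87  86  88  87  87  87  87  88  88  87  88  87  87  88  87  87  87  88]
 [ 86  86  85  85  86  87  86  86  87  86  87  87  87  88  87  88  87  87  87  88  87  87  88  87  87  87  87  87]]
```

View pics/wst2.png

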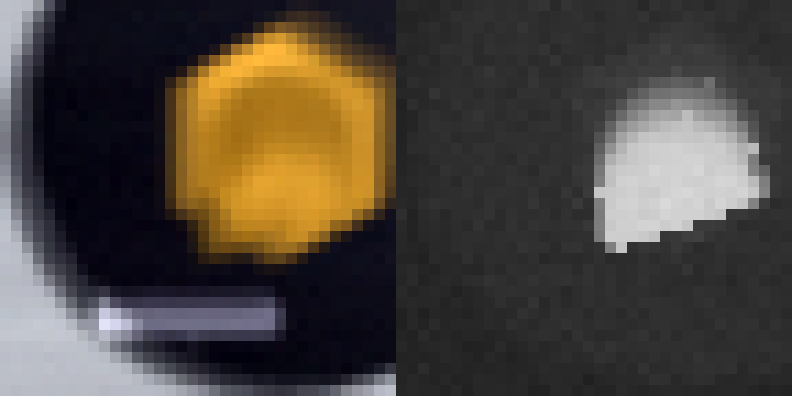

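The depth map shows the half-moon clearly. Its flat faces down and slightly right in the picture, about +x with some +y. The move was refused because the rows had no `delta_rot`, so I'm sending it again.

>>> apply_moves:
  moves:
    - {"xyz": [-0.02,0.015,0.46],"delta_rot": [0,0,0],"hand": 1}
    - {"xyz": [-0.02,0.015,0.46],"delta_rot": [0,0,0],"hand": 1}
    - {"xyz": [-0.02,0.015,0.46],"delta_rot": [0,0,0],"hand": 1}
    - {"xyz": [-0.02,0.015,0.46],"delta_rot": [0,0,0],"hand": 1}

```text
t: 2.32
position: [556.5, -1.3, 310.9]
tcp_rot: [0.002, -3.136, -0.001]
force: [0.3, -0.5, 0.9]
gripper_width: 93.1
finger_force: 0.0
```

```bash
cat > b.py <<'E'
from h import *
from scipy.optimize import least_squares
for k in range(2): s=readout.read_state(); p,d,i=snap('wrist')
D=[d]; F=[p.astype(float)]
for k in range(3):
    p,d,i2=snap('wrist'); D.append(d);F.append(p.astype(float))
print(s['t'],s['position'],s['tcp_rot'])
d=np.median(D,0);p=np.mean(F,0);np.savez('wst2.npz',p=p,d=d,**i)
q=i['view']@[548,-1,112,1]; K=i['mtx'];u=int(K[0,2]-K[0,0]*q[0]/q[2]);v=int(K[1,2]+K[1,1]*q[1]/q[2]);print(u,v)
vv,uu=np.mgrid[v-40:v+40,u-40:u+40];P=pts(d,i,uu,vv)
top=((P[...,2]>110.5)&(P[...,2]<117)).astype(np.uint8)
_,lab,st,ce=cv2.connectedComponentsWithStats(top);j=1+st[1:,4].argmax();m=lab==j
t=P[m];print('top n',m.sum(),'z',np.median(t[:,2]),t.mean(0),t.min(0),t.max(0))
# flat edge: lowest (max row) top pixel per column
e=np.array([ray(i,c+u-40,np.nonzero(m[:,c])[0].max()+.5+v-40,112)[:2] for c in range(80) if m[:,c].any()])
e=e[2:-2]
L=cv2.fitLine(e.astype(np.float32),cv2.DIST_HUBER,0,.01,.01).ravel();n=np.array([-L[1],L[0]]);n*=np.sign(n[0]);f=np.arctan2(n[1],n[0]);print('flat facing',f,'res',np.std((e-L[2:])@n))
# stem side/bevel points above nut : circle fit r=6 to points 98..107 not on flat side
h=((P[...,2]>97)&(P[...,2]<108));Q=P[h][:,:2];Q=Q[(Q-t.mean(0)[:2])@n<2];
r=least_squares(lambda c:np.hypot(*(Q-c).T)-6,t.mean(0)[:2],loss='huber',f_scale=.5);print('side pts',len(Q),'axis',r.x,'res',np.std(r.fun))
print('flat dist from axis',(L[2:]-r.x)@n)
# dark disc on sheet
dk=((p.max(2)<75)[v-40:v+40,u-40:u+40]).astype(np.uint8)
c=max(cv2.findContours(dk,0,1)[0],key=cv2.contourArea);(a,b),ax,_=cv2.fitEllipse(cv2.convexHull(c));print('disc',ax,ray(i,a+u-40,b+v-40,87))
cv2.imwrite('pics/st3.png',np.hstack([cv2.resize(x.astype(np.uint8),(390,390),interpolation=0) for x in (np.clip(p[v-40:v+40,u-40:u+40]*1.6,0,255),cv2.merge([top*120,dk*200,top*120]))]))
E
python3 b.py
```

```text
2.3667 [557.26811767  -1.57294475 313.14445608] [ 1.80233596e-03 -3.14023896e+00 -2.29797159e-04]
323 262
top n 128 z 111.19877892737617 [547.94616165  -1.95491407 111.27055204] [545.14204348  -6.43973742 110.51509249] [551.53423152   3.44839189 112.74673333]
flat facing 0.3756947 res 0.20657340610767394
side pts 110 axis [549.73585741  -1.28572941] res 0.10724043881042035
flat dist from axis 0.04562012447764404
disc (63.984893798828125, 67.93811798095703) [548.86344574  -1.38098623  87.        ]
```

View pics/st3.png

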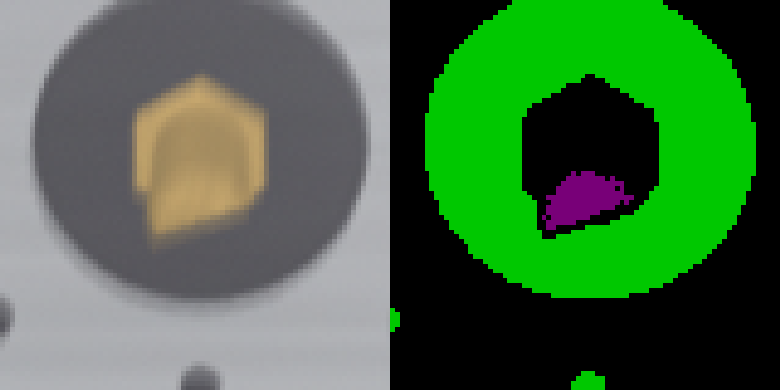

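```bash
cat > c.py <<'E'
from h import *
from scipy.optimize import least_squares
i=np.load('wst2.npz');p=i['p'];d=i['d'];u,v=323,262
vv,uu=np.mgrid[v-60:v+60,u-60:u+60];P=pts(d,i,uu,vv)
m=(P[...,2]>103)&(P[...,2]<117)&(np.hypot(P[...,0]-549,P[...,1]+1.4)<10)
e=np.array([P[np.nonzero(m[:,c])[0].max(),c] for c in range(120) if m[:,c].any()]);print(e.round(1))
e=e[2:-2]
L=cv2.fitLine(e[:,:2].astype(np.float32),cv2.DIST_HUBER,0,.01,.01).ravel();n=np.array([-L[1],L[0]]);n*=np.sign(n[0]);print('flat',np.arctan2(n[1],n[0]),'res',np.std((e[:,:2]-L[2:])@n))
for lo,hi in((91,97),(94,100),(98,108)):
    h=(P[...,2]>lo)&(P[...,2]<hi);Q=P[h][:,:2];Q=Q[(Q-[549,-1.4])@n<1]
    r=least_squares(lambda c:np.hypot(*(Q-c[:2]).T)-c[2],[549,-1.4,6],loss='huber',f_scale=.3)
    r2=least_squares(lambda c:np.hypot(*(Q-c[:2]).T)-6,[549,-1.4],loss='huber',f_scale=.3)
    print(lo,len(Q),r.x,r2.x,np.std(r2.fun),'flat d',(L[2:]-r2.x)@n)
dk=((p.max(2)<150)[v-60:v+60,u-60:u+60]).astype(np.uint8)
c=max(cv2.findContours(dk,0,1)[0],key=cv2.contourArea);(a,b),ax,_=cv2.fitEllipse(c)
print('disc',ax,[ray(i,a+u-60,b+v-60,z).round(2) for z in(85,87)],'sheet z',np.median(P[dk>0][:,2]),np.median(P[:,:8,2]))
E
python3 c.py
```

```text
[[ 5.501e+02 -7.000e+00  1.098e+02]
 [ 5.522e+02 -6.500e+00  1.087e+02]
 [ 5.515e+02 -5.900e+00  1.107e+02]
 [ 5.514e+02 -5.300e+00  1.111e+02]
 [ 5.519e+02 -4.800e+00  1.097e+02]
 [ 5.508e+02 -4.200e+00  1.112e+02]
 [ 5.510e+02 -3.700e+00  1.106e+02]
 [ 5.510e+02 -3.100e+00  1.105e+02]
 [ 5.501e+02 -2.600e+00  1.113e+02]
 [ 5.502e+02 -2.000e+00  1.111e+02]
 [ 5.503e+02 -1.500e+00  1.109e+02]
 [ 5.496e+02 -9.000e-01  1.111e+02]
 [ 5.498e+02 -4.000e-01  1.107e+02]
 [ 5.499e+02  2.000e-01  1.105e+02]
 [ 5.488e+02  7.000e-01  1.118e+02]
 [ 5.492e+02  1.300e+00  1.108e+02]
 [ 5.493e+02  1.800e+00  1.105e+02]
 [ 5.487e+02  2.400e+00  1.105e+02]
 [ 5.487e+02  2.900e+00  1.106e+02]
 [ 5.487e+02  3.500e+00  1.104e+02]
 [ 5.490e+02  4.000e+00  1.095e+02]]
flat 0.32312223 res 0.26540782899414167
91 59 [549.88489076  -1.25797834   6.15998121] [549.69918844  -1.26573337] 0.1479946584031868 flat d 0.30318285847674836
94 58 [549.87296557  -1.2812356    6.14226038] [549.70811396  -1.27937541] 0.1416266588695886 flat d 0.29905098563916005
98 101 [549.62554278  -1.28231416   5.90162098] [549.73979839  -1.28749886] 0.10860900890784551 flat d 0.2715856950539277
disc (140.80731201171875, 140.80731201171875) [array([556.37,  -1.93,  85.  ]), array([555.7 ,  -1.91,  87.  ])] sheet z 84.51119773278435 84.30266030665422
```

```bash
cat >> c.py <<'E'
print('--')
for th in(75,82,88):
    dk=((p.max(2)<th)[v-60:v+60,u-60:u+60]).astype(np.uint8)
    _,lab,st,ce=cv2.connectedComponentsWithStats(dk);j=1+st[1:,4].argmax()
    c=max(cv2.findContours((lab==j).astype(np.uint8),0,1)[0],key=cv2.contourArea);(a,b),ax,_=cv2.fitEllipse(c)
    print('disc',st[j],ax,[ray(i,a+u-60,b+v-60,z).round(2) for z in(85,87,89)])
x=P[lab==j];print('disc z',np.percentile(x[:,2],[10,50,90]))
E
python3 c.py | sed -n '/--/,$p'; python3 - <<'E'
from h import *
plan([530,-339,400],np.pi)
E
```

```text
--
disc [  27   17   68   64 2710] (63.11412048339844, 67.31946563720703) [array([549.45,  -1.36,  85.  ]), array([548.85,  -1.36,  87.  ]), array([548.24,  -1.35,  89.  ])]
disc [  27   16   68   66 2847] (64.66215515136719, 67.56536865234375) [array([549.36,  -1.34,  85.  ]), array([548.75,  -1.33,  87.  ]), array([548.15,  -1.33,  89.  ])]
disc [  26   16   69   66 2942] (65.38320922851562, 67.95989227294922) [array([549.32,  -1.3 ,  85.  ]), array([548.71,  -1.3 ,  87.  ]), array([548.11,  -1.29,  89.  ])]
disc z [85.00096204 85.66609133 86.2447958 ]
xyz [ 0.1379 -1.6846 -0.4254] rot [-0.      0.0005  0.0001] yaw now -3.1412 rows>= 8.4
```

>>> apply_moves:
  moves:
    - {"xyz": [0.07,-0.85,0],"delta_rot": [0,0,0],"hand": 1}
    - {"xyz": [0.07,-0.85,0],"delta_rot": [0,0,0],"hand": 1}
    - {"xyz": [0.07,-0.85,0],"delta_rot": [0,0,0],"hand": 1}
    - {"xyz": [0.07,-0.85,0],"delta_rot": [0,0,0],"hand": 1}

```text
t: 2.9
position: [543.5, -170.0, 314.5]
tcp_rot: [-0.001, 3.139, -0.001]
force: [1.1, 0.5, 0.6]
gripper_width: 93.1
finger_force: 0.0
```

>>> apply_moves:
  moves:
    - {"xyz": [0.065,-0.84,0.14],"delta_rot": [0,0,0],"hand": 1}
    - {"xyz": [0.065,-0.84,0.14],"delta_rot": [0,0,0],"hand": 1}
    - {"xyz": [0.065,-0.84,0.14],"delta_rot": [0,0,0],"hand": 1}
    - {"xyz": [0.065,-0.84,0.14],"delta_rot": [0,0,0],"hand": 1}
    - {"xyz": [0.065,-0.84,0.14],"delta_rot": [0,0,0],"hand": 1}
    - {"xyz": [0.065,-0.84,0.14],"delta_rot": [0,0,0],"hand": 1}

```text
t: 3.4
position: [530.2, -338.5, 285.5]
tcp_rot: [0.005, 3.141, -0.001]
force: [-0.5, 1.3, -0.5]
gripper_width: 93.1
finger_force: 0.0
```

```bash
cat > k.py <<'E'
from h import *
from scipy.optimize import least_squares
snap('wrist'); s=readout.read_state(); X=[snap('wrist') for k in range(3)]
i=X[0][2];p=np.mean([x[0] for x in X],0);d=np.median([x[1] for x in X],0);np.savez('wk.npz',p=p,d=d,**i)
print(s['t'],s['position'],s['tcp_rot'])
q=i['view']@[523,-339,15,1]; K=i['mtx'];u=int(K[0,2]-K[0,0]*q[0]/q[2]);v=int(K[1,2]+K[1,1]*q[1]/q[2]);print(u,v)
vv,uu=np.mgrid[v-65:v+65,u-65:u+65];P=pts(d,i,uu,vv);near=np.hypot(P[...,0]-523,P[...,1]+339)<40
print('table z',np.median(P[near&(P[...,2]<5)][:,2]))
b=P[near&(P[...,2]>32)];print('bar top n',len(b),'z',np.median(b[:,2]),b[:,:2].mean(0))
L=cv2.fitLine(b[:,:2].astype(np.float32),cv2.DIST_L2,0,.01,.01).ravel();a=L[:2]*np.sign(L[0]);t=(b[:,:2]-L[2:])@a;w=(b[:,:2]-L[2:])@[-a[1],a[0]]
print('bar yaw',np.arctan2(a[1],a[0]),'ends',L[2:]+a*t.min(),L[2:]+a*t.max(),'len',np.ptp(t),'width',np.percentile(w,[1,99]))
k=P[near&(P[...,2]>8.5)&(P[...,2]<14)];h=cv2.minEnclosingCircle(k[:,:2].astype(np.float32));print('skirt',h,'z',np.median(k[:,2]))
mid=(w.max()+w.min())/2
g=p[v-65:v+65,u-65:u+65];wh=near&(P[...,2]>8)&(g.min(2)>90);wp=P[wh];print('white',len(wp),wp.mean(0) if len(wp) else '')
# skirt rim least squares: outer boundary of z>6 mask
m=(near&(P[...,2]>9)&(P[...,2]<14)).astype(np.uint8);hull=cv2.convexHull(k[:,:2].astype(np.float32))[:,0]
r=least_squares(lambda c:np.hypot(*(hull-c).T)-28,h[0],loss='soft_l1',f_scale=.5);print('rim fit r28',r.x,np.std(r.fun))
cv2.imwrite('pics/k1.png',cv2.resize(np.clip(g*1.5,0,255).astype(np.uint8),(585,585),interpolation=cv2.INTER_CUBIC))
E
python3 k.py
```

```text
3.45 [ 530.54576257 -336.8703085   285.65273828] [ 2.25397986e-03  3.14067212e+00 -7.70217068e-04]
320 233
table z 0.7039999636837138
bar top n 1946 z 36.60750149825246 [ 522.59482411 -341.36362669]
bar yaw 0.1667177 ends [ 496.4563184  -345.76220073] [ 553.23853969 -336.20690609] len 57.58058955146586 width [-8.88303762  8.68999706]
skirt ((523.5255737304688, -341.16717529296875), 27.304594039916992) z 12.325036810007049
white 111 [ 540.6596262  -338.51127677   36.84936323]
rim fit r28 [ 523.9327589 -340.68472  ] 0.46692681658871243
```

View pics/k1.png

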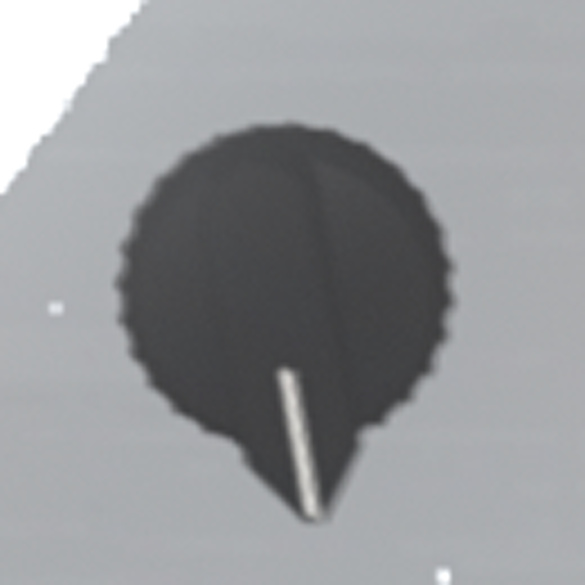

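```bash
python3 - <<'E'
from h import *
i=np.load('wk.npz');d=i['d'];vv,uu=np.mgrid[0:480,0:640];P=pts(d,i,uu,vv)
c=np.array([523.9,-341.0]);a=.167;A=np.array([np.cos(a),np.sin(a)]);B=np.array([-A[1],A[0]])
q=P[...,:2]-c;l=q@A;w=q@B;z=P[...,2]
for sg in(1,-1):
    m=(z>13)&(z<60)&(abs(l)<22)&(sg*w>29)&(sg*w<90)&(d>0);print(sg,m.sum(),(sg*w[m]).min() if m.any() else None)
for k in range(3):
    f=vision.camera_info('wrist');print(np.linalg.inv(f['view'])[:3,3].round(2),end=' ');snap('wrist')
    s=readout.read_state();print(s['position'].round(2),s['joint_pos'].round(4))
plan([523.9,-341,230],np.pi+.167)
E
```

```text
1 1430 65.44800169583127
-1 190 79.12803702614127
[ 460.23 -334.07  266.39] [ 531.15 -335.03  285.54] [-6.3690e-01  6.2420e-01  1.5357e+00  1.0000e-04  9.8090e-01 -2.2094e+00]
[ 460.27 -334.05  266.29] [ 531.16 -335.09  285.42] [-6.3690e-01  6.2450e-01  1.5356e+00  1.0000e-04  9.8080e-01 -2.2095e+00]
[ 460.25 -334.14  266.18] [ 531.11 -335.25  285.29] [-6.3720e-01  6.2470e-01  1.5355e+00  1.0000e-04  9.8080e-01 -2.2096e+00]
xyz [ 0.0362 -0.0286  0.2765] rot [-0.      0.0001 -0.0263] yaw now -3.14 rows>= 1.3
```

>>> apply_moves:
  moves:
    - {"xyz": [0.036,-0.0285,0.27],"delta_rot": [0,0,-0.0265],"hand": 0.37}
    - {"xyz": [0.036,-0.0285,0.27],"delta_rot": [0,0,-0.0265],"hand": 0.37}
    - {"xyz": [0.036,-0.0285,0.27],"delta_rot": [0,0,-0.0265],"hand": 0.37}
    - {"xyz": [0.036,-0.0285,0.27],"delta_rot": [0,0,-0.0265],"hand": 0.37}
    - {"xyz": [0.036,-0.0285,0.27],"delta_rot": [0,0,-0.0265],"hand": 0.37}
    - {"xyz": [0.036,-0.0285,0.27],"delta_rot": [0,0,-0.0265],"hand": 0.37}
    - {"xyz": [0.036,-0.0285,0.27],"delta_rot": [0,0,-0.0265],"hand": 0.37}
    - {"xyz": [0.036,-0.0285,0.27],"delta_rot": [0,0,-0.0265],"hand": 0.37}
    - {"xyz": [0.036,-0.0285,0.27],"delta_rot": [0,0,-0.0265],"hand": 0.37}
    - {"xyz": [0.036,-0.0285,0.27],"delta_rot": [0,0,-0.0265],"hand": 0.37}

```text
t: 4.58
position: [523.6, -342.0, 231.0]
tcp_rot: [-0.261, 3.13, -0.0]
force: [-0.3, 0.3, 0.1]
gripper_width: 35.6
finger_force: 0.0
```

```bash
sed -i "s/q=i\['view'\]@\[523,-339,15,1\]/q=i['view']@[520,-341,15,1]/; s/pics\/k1/pics\/k2/" k.py; python3 k.py; python3 - <<'E'
from h import *
s=readout.read_state();print(s['position'],s['gripper_width']);plan([523.9,-341,200.5],np.pi+.167)
E
```

```text
4.6333 [ 523.55494759 -342.00688305  230.91748101] [-2.61194653e-01  3.13048991e+00 -2.76113506e-04]
325 263
table z 0.847282788332393
bar top n 6207 z 48.53383837904539 [ 518.80830447 -341.79595812]
bar yaw -1.4247625 ends [ 514.34483397 -311.44901745] [ 523.26970719 -372.12905884] len 61.33286959763915 width [-20.90294646  28.91937032]
skirt ((523.8004150390625, -340.3166809082031), 27.295867919921875) z 12.55982669860667
white 2310 [ 515.78892145 -342.98535537   72.26830707]
rim fit r28 [ 524.61103636 -340.34871003] 0.5139465136220682
[ 523.50012871 -342.01129664  230.73847261] 34.30300171525425
xyz [-0.0028  0.0046  0.1512] rot [ 0.     -0.     -0.0001] yaw now -2.975 rows>= 0.7
```

>>> apply_moves:
  moves:
    - {"xyz": [-0.003,0.006,0.15],"delta_rot": [0,0,0],"hand": 0.37}
    - {"xyz": [-0.003,0.006,0.15],"delta_rot": [0,0,0],"hand": 0.37}
    - {"xyz": [-0.003,0.006,0.15],"delta_rot": [0,0,0],"hand": 0.37}
    - {"xyz": [-0.003,0.006,0.15],"delta_rot": [0,0,0],"hand": 0.37}
    - {"xyz": [-0.003,0.006,0.15],"delta_rot": [0,0,0],"hand": 0.37}
    - {"xyz": [-0.003,0.006,0.15],"delta_rot": [0,0,0],"hand": 0.37}

```text
t: 5.28
position: [523.8, -340.7, 200.9]
tcp_rot: [0.261, -3.131, -0.0]
force: [-0.5, -0.4, -0.5]
gripper_width: 34.5
finger_force: 0.0
```

>>> apply_moves:
  force: 50
  moves:
    - {"xyz": [0,0,0],"delta_rot": [0,0,0],"hand": 0}
    - {"xyz": [0,0,0],"delta_rot": [0,0,0],"hand": 0}
    - {"xyz": [0,0,0],"delta_rot": [0,0,0],"hand": 0}
    - {"xyz": [0,0,0],"delta_rot": [0,0,0],"hand": 0}
    - {"xyz": [0,0,0],"delta_rot": [0,0,0],"hand": 0}
    - {"xyz": [0,0,0],"delta_rot": [0,0,0],"hand": 0}
    - {"xyz": [0,0,0],"delta_rot": [0,0,0],"hand": 0}
    - {"xyz": [0,0,0],"delta_rot": [0,0,0],"hand": 0}

```text
t: 5.95
position: [523.9, -340.7, 200.8]
tcp_rot: [-0.261, 3.131, -0.0]
force: [-1.4, 0.6, 2.6]
gripper_width: 17.3
finger_force: 50.0
```

>>> apply_moves:
  moves:
    - {"xyz": [0,0,-0.3],"delta_rot": [0,0,0],"hand": 0}
    - {"xyz": [0,0,-0.5],"delta_rot": [0,0,0],"hand": 0}
    - {"xyz": [0,0,-0.72],"delta_rot": [0,0,0],"hand": 0}
    - {"xyz": [0,0,-0.72],"delta_rot": [0,0,0],"hand": 0}
    - {"xyz": [0,0,-0.72],"delta_rot": [0,0,0],"hand": 0}
    - {"xyz": [-0.203,0.826,-0.72],"delta_rot": [0,0,0],"hand": 0}
    - {"xyz": [-0.203,0.826,-0.72],"delta_rot": [0,0,0],"hand": 0}
    - {"xyz": [-0.203,0.826,-0.72],"delta_rot": [0,0,0],"hand": 0}
    - {"xyz": [-0.203,0.826,-0.72],"delta_rot": [0,0,0],"hand": 0}
    - {"xyz": [-0.203,0.826,-0.72],"delta_rot": [0,0,0],"hand": 0}

```text
t: 6.78
position: [536.3, -165.8, 343.2]
tcp_rot: [0.267, -3.128, -0.004]
force: [1.3, 0.7, 0.0]
gripper_width: 17.6
finger_force: 50.0
```

>>> apply_moves:
  moves:
    - {"xyz": [-0.203,0.826,0],"delta_rot": [0,0,-0.0275],"hand": 0}
    - {"xyz": [-0.203,0.826,0],"delta_rot": [0,0,-0.0275],"hand": 0}
    - {"xyz": [-0.203,0.826,0],"delta_rot": [0,0,-0.0275],"hand": 0}
    - {"xyz": [-0.203,0.826,0],"delta_rot": [0,0,-0.0275],"hand": 0}
    - {"xyz": [-0.203,0.826,0],"delta_rot": [0,0,-0.0275],"hand": 0}
    - {"xyz": [-0.203,0.826,0],"delta_rot": [0,0,-0.0275],"hand": 0}
    - {"xyz": [-0.203,0.826,0],"delta_rot": [0,0,-0.0275],"hand": 0}
    - {"xyz": [-0.203,0.826,0],"delta_rot": [0,0,-0.0275],"hand": 0}
    - {"xyz": [-0.203,0.826,0],"delta_rot": [0,0,-0.0275],"hand": 0}
    - {"xyz": [-0.203,0.826,0],"delta_rot": [0,0,-0.0275],"hand": 0}
    - {"xyz": [-0.203,0.826,0],"delta_rot": [0,0,-0.0275],"hand": 0}

```text
t: 7.7
position: [549.2, -2.3, 344.6]
tcp_rot: [0.529, -3.097, 0.0]
force: [-0.4, -0.6, -0.4]
gripper_width: 17.7
finger_force: 50.0
```

```bash
cat > f.py <<'E'
from h import *
s=readout.read_state();print(s['t'],s['position'],s['tcp_rot'],s['force'],s['gripper_width'])
p,d,i=snap('wrist');np.savez('wf.npz',p=p,d=d,**i)
A=R.from_rotvec(s['tcp_rot']);vv,uu=np.mgrid[0:480,0:640];P=pts(d,i,uu,vv);T=A.inv().apply((P-s['position']).reshape(-1,3)).reshape(P.shape)
# knob in tool frame: skirt top plane z_tool ~ 188.8
m=(d>0)&(np.hypot(T[...,0],T[...,1])<34)&(T[...,2]>182)&(T[...,2]<193);k=T[m];print('skirt n',len(k),'ztool',np.median(k[:,2]),k.min(0),k.max(0))
wh=(d>0)&(np.hypot(T[...,0],T[...,1])<34)&(T[...,2]>160)&(T[...,2]<175)&(p.min(2)>110);print('white',wh.sum(),np.median(T[wh],0) if wh.any() else '')
cv2.imwrite('pics/f.png',p)
E
python3 f.py
```

```text
7.7 [549.15159182  -2.26269868 344.64771991] [ 5.28687085e-01 -3.09663409e+00  5.59387593e-05] [-0.40797217 -0.63959056 -0.37352558] 17.742306010145956
skirt n 1937 ztool 188.9010285160773 [-25.44024138 -26.06820976 182.00013132] [ 27.40316588  28.94294426 192.99886679]
white 34 [ -9.04451851   1.1720104  163.53054083]
```

View pics/f.png

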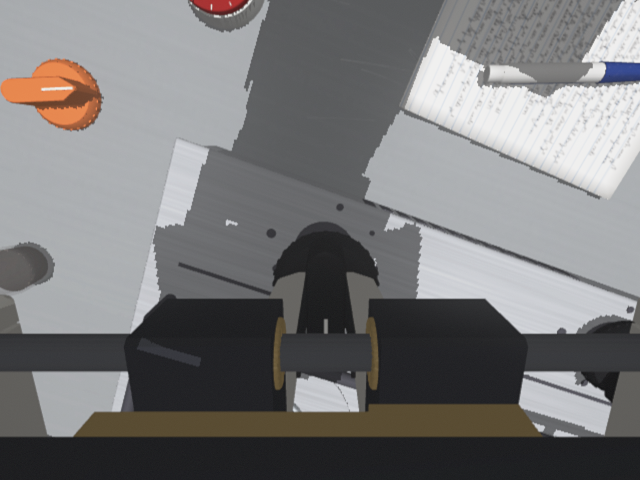

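```bash
cat > g.py <<'E'
from h import *
from scipy.optimize import least_squares
i=np.load('wf.npz');d=i['d'];s=readout.read_state();A=R.from_rotvec(s['tcp_rot'])
X=[snap('wrist') for _ in range(2)];s=readout.read_state();p,d,i=X[-1];print(s['t'],s['position'],s['tcp_rot'],np.linalg.inv(i['view'])[:3,3]-s['position'])
vv,uu=np.mgrid[0:480,0:640];P=pts(d,i,uu,vv);T=A.inv().apply((P-s['position']).reshape(-1,3)).reshape(P.shape)
m=(d>0)&(np.hypot(T[...,0],T[...,1])<34)&(abs(T[...,2]-188.9)<1.5)
e=[]
for c in range(640):
    r=np.nonzero(m[:,c])[0]
    if len(r)>2: e.append(T[r.min(),c])
e=np.array(e);e=e[e[:,0]>5]
for rad in(27.3,27.7):
    r=least_squares(lambda c:np.hypot(*(e[:,:2]-c).T)-rad,[0,0],loss='huber',f_scale=.4);print(rad,len(e),r.x,np.std(r.fun),e[:,1].min(),e[:,1].max())
# bar front heel and side: points z 166-186, x>15
b=T[(d>0)&(abs(T[...,1])<14)&(T[...,2]>163)&(T[...,2]<167)&(T[...,0]>9)&(T[...,0]<34)];print('bar',len(b),b[:,0].max() if len(b) else'',np.percentile(b[:,1],[1,99]) if len(b) else '')
plan([549.1,-2.0,320],np.pi+.34)
E
python3 g.py
```

```text
7.85 [549.1576609   -1.77917487 344.74009942] [-5.29820344e-01  3.09656105e+00 -6.22181908e-05] [-66.89563684 -22.56039723 -19.19554706]
27.3 67 [-2.99185318  1.25833542] 0.6178195490323899 -22.557851247927687 26.3546911451482
27.7 67 [-3.48065781  1.25841506] 0.670534652602024 -22.557851247927687 26.3546911451482
bar 1483 27.20049554146346 [-11.79027104  12.08730764]
xyz [ 0.0006 -0.0009  0.1237] rot [-0.      0.     -0.0002] yaw now -2.8027 rows>= 0.6
```

>>> apply_moves:
  moves:
    - {"xyz": [0.002,-0.003,0.143],"delta_rot": [0,0,0],"hand": 0}
    - {"xyz": [0.002,-0.003,0.143],"delta_rot": [0,0,0],"hand": 0}
    - {"xyz": [0.002,-0.003,0.143],"delta_rot": [0,0,0],"hand": 0}
    - {"xyz": [0.002,-0.003,0.143],"delta_rot": [0,0,0],"hand": 0}
    - {"xyz": [0.002,-0.003,0.143],"delta_rot": [0,0,0],"hand": 0}
    - {"xyz": [0.002,-0.003,0.143],"delta_rot": [0,0,0],"hand": 0}

```text
t: 8.35
position: [549.2, -2.1, 317.1]
tcp_rot: [-0.531, 3.095, -0.001]
force: [0.6, 0.3, -0.6]
gripper_width: 17.6
finger_force: 50.0
```

>>> apply_moves:
  moves:
    - {"xyz": [0,0,0.01],"delta_rot": [0,0,0],"hand": 0}
    - {"xyz": [0,0,0.02],"delta_rot": [0,0,0],"hand": 0}
    - {"xyz": [0,0,0.03],"delta_rot": [0,0,0],"hand": 0}
    - {"xyz": [0,0,0.04],"delta_rot": [0,0,0],"hand": 0}
    - {"xyz": [0,0,0.04],"delta_rot": [0,0,0],"hand": 0}
    - {"xyz": [0,0,0.04],"delta_rot": [0,0,0],"hand": 0}
    - {"xyz": [0,0,0.04],"delta_rot": [0,0,0],"hand": 0}

```text
t: 8.93
position: [549.2, -2.3, 308.0]
tcp_rot: [-0.531, 3.096, -0.001]
force: [4.4, -2.4, -3.6]
gripper_width: 17.4
finger_force: 50.0
```

```bash
python3 - <<'E'
from h import *
for k in range(4):
    s=readout.read_state();print(s['position'].round(2),s['force'].round(2),s['ft_torque'].round(3),s['gripper_width'].round(2));vision.camera('wrist')
E
```

```text
Traceback (most recent call last):
AttributeError: 'float' object has no attribute 'round'
```

```bash
cat > r.py <<'E'
from h import *
X=[]
for k in range(5):
    s=readout.read_state();X.append(np.r_[s['position'],s['force'],s['ft_torque']]);vision.camera('wrist')
print(s['t'],np.mean(X,0).round(2),np.std(X,0).round(2))
E
python3 r.py
```

```text
9.1333 [549.18  -2.28 308.06   4.31  -2.86  -4.17  -0.56  -0.85   0.  ] [0.   0.01 0.02 0.35 0.39 0.43 0.02 0.03 0.04]
```

>>> apply_moves:
  moves:
    - {"xyz": [0.002,0.0033,0],"delta_rot": [0,0,0],"hand": 0}
    - {"xyz": [0.002,0.0033,0],"delta_rot": [0,0,0],"hand": 0}
    - {"xyz": [0.002,0.0033,0],"delta_rot": [0,0,0],"hand": 0}

```text
t: 9.43
position: [548.8, -2.0, 308.2]
tcp_rot: [-0.53, 3.095, -0.002]
force: [6.6, -5.0, -5.4]
gripper_width: 17.6
finger_force: 50.0
```

```bash
python3 r.py
```

```text
9.6333 [ 5.4881e+02 -1.9800e+00  3.0818e+02  6.4900e+00 -5.0000e+00 -5.4600e+00
 -9.2000e-01 -1.2300e+00 -3.0000e-02] [0.01 0.01 0.01 0.34 0.35 0.14 0.01 0.02 0.01]
```

>>> apply_moves:
  moves:
    - {"xyz": [-0.0034,-0.0054,0],"delta_rot": [0,0,0],"hand": 0}
    - {"xyz": [-0.0034,-0.0054,0],"delta_rot": [0,0,0],"hand": 0}
    - {"xyz": [-0.0034,-0.0054,0],"delta_rot": [0,0,0],"hand": 0}

```text
t: 9.93
position: [549.4, -2.4, 308.2]
tcp_rot: [-0.531, 3.096, -0.0]
force: [3.6, -1.5, -2.3]
gripper_width: 17.9
finger_force: 50.0
```

```bash
python3 r.py
```

```text
10.1333 [ 5.4940e+02 -2.4300e+00  3.0816e+02  3.0100e+00 -2.1600e+00 -2.2900e+00
 -3.9000e-01 -5.4000e-01 -0.0000e+00] [0.01 0.01 0.01 0.31 0.37 0.17 0.03 0.03 0.04]
```

>>> apply_moves:
  moves:
    - {"xyz": [-0.002,-0.0035,0],"delta_rot": [0,0,0],"hand": 0}
    - {"xyz": [-0.002,-0.0035,0],"delta_rot": [0,0,0],"hand": 0}
    - {"xyz": [-0.002,-0.0035,0.01],"delta_rot": [0,0,0],"hand": 0}
    - {"xyz": [-0.002,-0.0035,0.02],"delta_rot": [0,0,0],"hand": 0}
    - {"xyz": [-0.002,-0.0035,0.02],"delta_rot": [0,0,0],"hand": 0}
    - {"xyz": [-0.002,-0.0035,0.02],"delta_rot": [0,0,0],"hand": 0}

```text
t: 10.68
position: [549.9, -2.9, 303.9]
tcp_rot: [0.531, -3.096, -0.0]
force: [0.1, 0.7, -0.7]
gripper_width: 17.5
finger_force: 50.0
```

```bash
python3 r.py
```

```text
10.8833 [ 5.4994e+02 -2.9200e+00  3.0405e+02 -2.6000e-01  2.3000e-01 -7.9000e-01
  4.0000e-02 -0.0000e+00 -1.0000e-02] [0.03 0.03 0.08 0.52 0.54 0.23 0.03 0.01 0.04]
```

>>> apply_moves:
  moves:
    - {"xyz": [0,0,0.01],"delta_rot": [0,0,0],"hand": 0}
    - {"xyz": [0,0,0.02],"delta_rot": [0,0,0],"hand": 0}
    - {"xyz": [0,0,0.03],"delta_rot": [0,0,0],"hand": 0}
    - {"xyz": [0,0,0.04],"delta_rot": [0,0,0],"hand": 0}
    - {"xyz": [0,0,0.04],"delta_rot": [0,0,0],"hand": 0}
    - {"xyz": [0,0,0.04],"delta_rot": [0,0,0],"hand": 0}

```text
t: 11.43
position: [550.0, -3.0, 296.0]
tcp_rot: [0.531, -3.096, -0.0]
force: [-0.4, -0.1, -1.0]
gripper_width: 17.8
finger_force: 50.0
```

>>> apply_moves:
  force: 60
  moves:
    - {"xyz": [0,0,0.01],"delta_rot": [0,0,0],"hand": 0}
    - {"xyz": [0,0,0.015],"delta_rot": [0,0,0],"hand": 0}
    - {"xyz": [0,0,0.015],"delta_rot": [0,0,0],"hand": 0}
    - {"xyz": [0,0,0.015],"delta_rot": [0,0,0],"hand": 0}
    - {"xyz": [0,0,0.015],"delta_rot": [0,0,0],"hand": 0}

```text
t: 11.85
position: [550.1, -2.9, 293.4]
tcp_rot: [-0.531, 3.096, -0.0]
force: [0.5, -0.5, 4.2]
gripper_width: 17.6
finger_force: 60.0
```

>>> apply_moves:
  moves:
    - {"xyz": [0,0,0.01],"delta_rot": [0,0,0],"hand": 0}
    - {"xyz": [0,0,0.018],"delta_rot": [0,0,0],"hand": 0}
    - {"xyz": [0,0,0.024],"delta_rot": [0,0,0],"hand": 0}
    - {"xyz": [0,0,0.024],"delta_rot": [0,0,0],"hand": 0}
    - {"xyz": [0,0,0.024],"delta_rot": [0,0,0],"hand": 0}
    - {"xyz": [0,0,0.024],"delta_rot": [0,0,0],"hand": 0}

```text
t: 12.35
position: [550.1, -3.0, 288.8]
tcp_rot: [-0.531, 3.096, -0.0]
force: [-1.7, 1.0, 9.2]
gripper_width: 17.4
finger_force: 60.0
```

```bash
python3 r.py
```

```text
12.55 [ 5.5014e+02 -2.9600e+00  2.8885e+02 -1.5100e+00  5.2000e-01  8.5600e+00
  7.0000e-02  3.3000e-01 -1.0000e-02] [0.   0.01 0.01 0.27 0.34 0.37 0.04 0.03 0.02]
```

>>> apply_moves:
  moves:
    - {"xyz": [0,0,0.004],"delta_rot": [0,0,0],"hand": 0}
    - {"xyz": [0,0,0.007],"delta_rot": [0,0,0],"hand": 0}
    - {"xyz": [0,0,0.007],"delta_rot": [0,0,0],"hand": 0}
    - {"xyz": [0,0,0.007],"delta_rot": [0,0,0],"hand": 0}
    - {"xyz": [0,0,0.007],"delta_rot": [0,0,0],"hand": 0}

```text
t: 13.02
position: [550.2, -3.0, 288.3]
tcp_rot: [-0.531, 3.095, -0.001]
force: [-5.2, -0.0, 18.1]
gripper_width: 17.7
finger_force: 60.0
```

```bash
python3 r.py
```

```text
13.2167 [ 5.5019e+02 -2.9400e+00  2.8827e+02 -5.4200e+00  3.0000e-01  1.8320e+01
  9.0000e-02  9.6000e-01 -0.0000e+00] [0.01 0.01 0.01 0.42 0.19 0.4  0.02 0.03 0.01]
```

```bash
python3 - <<'E'
from h import *
p,d,i=snap('scene');cv2.imwrite('pics/end.png',cv2.resize(p[130:350,90:450],(720,440),interpolation=cv2.INTER_CUBIC))
E
```

```text
(no output)
```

View pics/end.png

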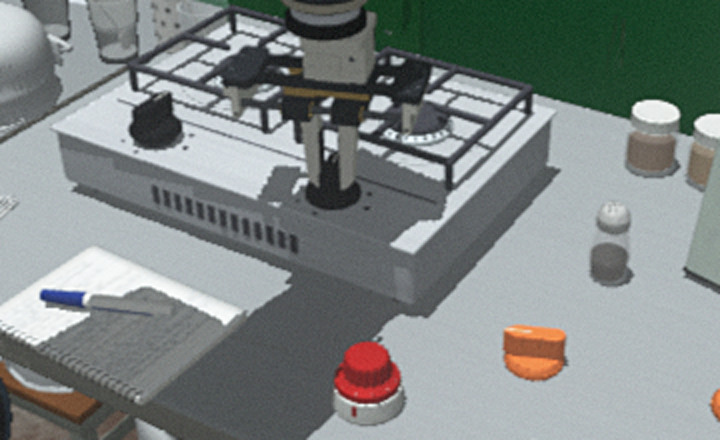

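The picture shows the knob at (332,190) seated low on the right control and still held by the gripper. The timer, salt shaker and orange knob in view have not moved.

```bash
python3 -c "
from station import workorder;print(workorder.job_done())"
```

```text
the job is handed in; nothing more can be done
None
```

The job is handed in: the black knob is on the right-hand tap stem with the flats matched, pushed home and held pressed at its stop with about 18 N, after roughly 13 s of robot time.

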